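# Find the loaded tin in the leaning rack and put it in the kit tray

## Task

One of the four identical closed tins leaning in the plywood rack holds the steel hanging plates for the sign; the other three are empty. Find the loaded tin by its weight and stand it gently, upright and flat on the floor of the wooden tray. Leave the three empty tins seated in their own pockets and do not shove or tip the paint things standing around.

Things in the scene. Friction and masses are not known exactly. Their poses are not given: they have to be found in the camera images.
- tin_1: one of four identical closed square tins (steel, paper band, lid flush), 46 x 46 x 120 mm high. Origin: centre of its underside; z up its axis to the lid, y along the rack's row. It stands in a rack pocket, leaning 30 degrees, lid towards the robot; it may shift 1 to 3 mm there. Empty tins weigh about 0.2 kg, the loaded one about 0.6 kg; nothing outside shows which.
- tin_2: one of four identical closed square tins (steel, paper band, lid flush), 46 x 46 x 120 mm high. Origin: centre of its underside; z up its axis to the lid, y along the rack's row. It stands in a rack pocket, leaning 30 degrees, lid towards the robot; it may shift 1 to 3 mm there. Empty tins weigh about 0.2 kg, the loaded one about 0.6 kg; nothing outside shows which.
- tin_3: one of four identical closed square tins (steel, paper band, lid flush), 46 x 46 x 120 mm high. Origin: centre of its underside; z up its axis to the lid, y along the rack's row. It stands in a rack pocket, leaning 30 degrees, lid towards the robot; it may shift 1 to 3 mm there. Empty tins weigh about 0.2 kg, the loaded one about 0.6 kg; nothing outside shows which.
- tin_4: one of four identical closed square tins (steel, paper band, lid flush), 46 x 46 x 120 mm high. Origin: centre of its underside; z up its axis to the lid, y along the rack's row. It stands in a rack pocket, leaning 30 degrees, lid towards the robot; it may shift 1 to 3 mm there. Empty tins weigh about 0.2 kg, the loaded one about 0.6 kg; nothing outside shows which.
- rack: fixed plywood rack, 424 mm wide (y), 160 mm deep, 224 mm high, open side to its -x. Origin: on the table, mid-width. Four pockets along y at -142, -47, 48, 142 mm; seat centres at x = 30, z = 36 mm; tin axes (-0.5, 0, 0.866). Along the tin's axis the blocks between tins are 45 mm high and the front board 55 mm: the upper 65 mm stands free, with 49 mm of air between tins.
- rack_shelf (a point): middle of the lower front edge of the rack's shelf, a board 12 mm thick that hangs over the back half of the rack, underside 212 mm above the table, reaching 120 mm back from this edge, small pots on it. A gripper coming straight down onto a tin hits it; one tilted along the tin's axis passes in front. Axes as the rack.
- tray: fixed wooden kit tray, open on top, 170 x 140 mm outside, 32 mm high, walls and floor 6 mm, empty. Origin: centre of its underside; x along the 170 mm.
- white_bottle: bystander: white paint bottle with black cap, 72 mm across, 200 mm high, standing loose; origin: centre of its underside
- grey_bottle: bystander: grey paint bottle, 52 mm across, 140 mm high, standing loose; origin: centre of its underside
- jar: bystander: white water cup, 68 mm across, 80 mm high, standing loose; origin: centre of its underside
- brush_cup: bystander: red cup of brushes, 88 mm across, 210 mm high with the brushes, standing loose; origin: centre of its underside
- pot_1: bystander: small paint pot with black lid, 46 mm across, 38 mm high; origin: centre of its underside
- pot_2: bystander: small paint pot with black lid, 46 mm across, 38 mm high; origin: centre of its underside
Not all that is in view belongs to the job. Leave any green look-alike of the tin_4 alone. Leave any purple look-alike of the tin_1 alone.

How it is judged:
At the end, for the whole second after the job is handed in: The loaded tin stands in the tray on the tray's floor (its weight on the tray, more than 3.5 N; upright within 7 degrees; at rest), and each of the other three tins is within 20 mm of where it started, still leaning (20 to 40 degrees) in its pocket (((contact force between tin_1 and tray above 3.5 N and x of tin_1 in the frame of tray between -0.06 and 0.06 m and y of tin_1 in the frame of tray between -0.046 and 0.046 m and z of tin_1 in the frame of tray below 0.02 m and angle between tin_1's own z axis and vertical below 0.12 rad and linear speed of tin_1 below 0.02 m/s and distance of each of tin_2, tin_3, tin_4 from where it was at the start of the episode below 0.02 m and angle between tin_2's own z axis and vertical between 0.35 and 0.7 rad and angle between tin_3's own z axis and vertical between 0.35 and 0.7 rad and angle between tin_4's own z axis and vertical between 0.35 and 0.7 rad) or (contact force between tin_2 and tray above 3.5 N and x of tin_2 in the frame of tray between -0.06 and 0.06 m and y of tin_2 in the frame of tray between -0.046 and 0.046 m and z of tin_2 in the frame of tray below 0.02 m and angle between tin_2's own z axis and vertical below 0.12 rad and linear speed of tin_2 below 0.02 m/s and distance of each of tin_1, tin_3, tin_4 from where it was at the start of the episode below 0.02 m and angle between tin_1's own z axis and vertical between 0.35 and 0.7 rad and angle between tin_3's own z axis and vertical between 0.35 and 0.7 rad and angle between tin_4's own z axis and vertical between 0.35 and 0.7 rad) or (contact force between tin_3 and tray above 3.5 N and x of tin_3 in the frame of tray between -0.06 and 0.06 m and y of tin_3 in the frame of tray between -0.046 and 0.046 m and z of tin_3 in the frame of tray below 0.02 m and angle between tin_3's own z axis and vertical below 0.12 rad and linear speed of tin_3 below 0.02 m/s and distance of each of tin_1, tin_2, tin_4 from where it was at the start of the episode below 0.02 m and angle between tin_1's own z axis and vertical between 0.35 and 0.7 rad and angle between tin_2's own z axis and vertical between 0.35 and 0.7 rad and angle between tin_4's own z axis and vertical between 0.35 and 0.7 rad) or (contact force between tin_4 and tray above 3.5 N and x of tin_4 in the frame of tray between -0.06 and 0.06 m and y of tin_4 in the frame of tray between -0.046 and 0.046 m and z of tin_4 in the frame of tray below 0.02 m and angle between tin_4's own z axis and vertical below 0.12 rad and linear speed of tin_4 below 0.02 m/s and distance of each of tin_1, tin_2, tin_3 from where it was at the start of the episode below 0.02 m and angle between tin_1's own z axis and vertical between 0.35 and 0.7 rad and angle between tin_2's own z axis and vertical between 0.35 and 0.7 rad and angle between tin_3's own z axis and vertical between 0.35 and 0.7 rad))); the robot touches nothing.
It fails at once if a paint bottle, cup or pot standing around is shoved (more than 40 mm) or tipped (distance of any of white_bottle, grey_bottle, jar, brush_cup, pot_1, pot_2 from where it was at the start of the episode above 0.04 m or angle between any of white_bottle, grey_bottle, jar, brush_cup, pot_1, pot_2's own z axis and vertical above 0.5 rad).
It fails at once if a tin is dropped (falls free of the fingers faster than 0.5 m/s, about 13 mm) ((linear speed of tin_1 above 0.5 m/s and contact force between tin_1 and the fingers below 0.1 N) or (linear speed of tin_2 above 0.5 m/s and contact force between tin_2 and the fingers below 0.1 N) or (linear speed of tin_3 above 0.5 m/s and contact force between tin_3 and the fingers below 0.1 N) or (linear speed of tin_4 above 0.5 m/s and contact force between tin_4 and the fingers below 0.1 N)).
It fails at once if a tin is banged into the tray (more than 90 N) (contact force between any of tin_1, tin_2, tin_3, tin_4 and tray above 90 N).
It also fails if it takes over 72 s, if anything falls off the work surface, if the arm or the gripper's body presses on something with over 40 N, if the wrist force passes 120 N, or if a joint passes its speed limit or range.

## Robot

A 7-joint arm with a two-finger parallel gripper is mounted at the origin on the work surface. World frame = base frame: x ahead of the robot, y to its left, z up, the work surface at z = 0. Lengths are in m, angles in rad, forces in N, time in s.
With the tool pointing down it reaches from about 0.4 to 0.85 m from the base axis. Payload 4.5 kg.
Tool frame: the origin (TCP) lies midway between the tips of the shut fingers; the grasp point (between the pads) lies 19 mm behind it; x points along the fingers, z is the direction in which the jaws open and shut, and the axes are right-handed (so a half turn about x gives the same grasp; the last joint's range is limited). The gripper opens to 88 mm and grips with 3 to 60 N. Pads are 18 mm wide; open, the fingers measure 123 mm over their backs; the gripper's body (75 mm by 187 mm) begins 45 mm behind the grasp point.
Start: joints at [-1.313, 0.689, -0.195, 1.565, 0.157, 0.902, -0.215], TCP at [0.139, 0.609, 0.239] pointing down, gripper open.
Joint ranges: [-3.01, 3.01], [-0.46, 2.08], [-1.47, 1.51], [0.13, 2.56], [-1, 4.14], [0.04, 2.09], [-2.66, 2.66]. Speed limits (rad/s): [2.57, 2.57, 3.14, 3.14, 3.14, 3.14, 3.14].

## Interface

Orientations are given as [roll, pitch, yaw] about the fixed x, y, z axes, in that order (R = Rz(yaw) Ry(pitch) Rx(roll)).
In Python, from plant import arm, vision gives the robot as it stands. The module is installed in compiled form; this text tells all that it offers.
- The arm moves only by the shell command python3 -m creep 'ROWS' [FORCE]. ROWS is JSON, a list of rows, each an object with "translation": the shift along the world's x, y, z in units of 150 mm (1.0 is 150 mm), a list of three; "dr": the turn, a rotation vector about the world's x, y, z in units of 45 degrees (1.0 is 45 degrees), a list of three; "hand": the gripper's target within -1 to 1 (fully open at 1, half-way at 0, shut at -1). A call has 1 to 20 rows; each row is the pose to reach, as a shift and turn from the pose commanded when the call began; what a row does not reach only later rows make up. A row lasts 1/8 s, in which the tool goes at most 62.5 mm and 10.7 degrees, less where a joint would pass 70% of its speed; a pose out of reach is approached as far as the arm can. A call with a number of a shift or a turn outside -1 to 1 is refused whole. A call with a gripper value outside its range is refused whole. The fingers move at their own pace and stop on an object; FORCE is the grip in N (left out, the last holds). Time passes only in rows, so rows that repeat a pose let the fingers close. It gives the time, the measured TCP pose, the force and the opening at its end, in the units of the state.
- arm.sense(): the state, without advancing time (a new reading comes with each control period).
- vision.snapshot(name): name is "scene" or "top" or "wrist"; returns a dict with "img" (384x512x3 uint8, red, green, blue), "fx", "fy", "cx", "cy" (pixels), "origin" and "orientation" of the camera in the world. Camera axes: x right, y down, z forward; pixel columns grow to the right and rows downward; lengths in m; the calibration is good to about 2 mm. A picture is of the moment at which its call begins. There is no depth.
- arm.sign_off(): hands the job in, once; it reports no verdict.
The state is a dict: "t": time; "qpos": joint angles; "dq": joint speeds; "tau": joint torques, N m; "eef_pos": TCP position; "eef_rot": TCP orientation; "force": force on the tool from outside, world axes, zero at the start; "moment": the same for the moment, N m; "gripper_width": finger opening in m.
Only numpy, scipy, OpenCV 4.12 (cv2) and the standard library are available. Lean on these libraries where they do the work, as an engineer would, in place of code of your own. Each camera call takes 0.05 s, during which the arm holds its last target. There are 200 camera calls.

## Working session

There is one attempt and no reset: what is moved stays moved. The work goes in short steps, Python scripts to look and compute and a shell command to move; the robot and the scene stay as the last step left them, time stands still between calls to the robot, and variables do not carry over. Pictures are saved under pics/ and viewed, about 8 in all and at most 12, crops included, and the job is handed in when it is done.

```bash
mkdir -p pics; python3 - <<'E'
from plant import arm, vision
import cv2
for n in ("scene","top"):
    s=vision.snapshot(n); print(n,s["fx"],s["cx"],s["cy"],s["origin"],s["orientation"])
    cv2.imwrite(f"pics/{n}0.png",cv2.resize(s["img"][:,:,::-1],(800,600)))
    cv2.imwrite(f"{n}0_raw.png",s["img"][:,:,::-1])
print(arm.sense())
E
```

```text
scene 362.2875942711916 257.7087797479199 191.3235986214402 [0.1931841  0.00872678 1.15650373] [-2.79631762  0.00301951 -1.65481291]
top 374.934941562654 251.8973688924071 193.96406186642844 [ 0.44314364 -0.02591216  1.40807582] [-3.08503152  0.00693802 -1.56628272]
{'t': 0.1, 'qpos': array([-1.31319246,  0.68991472, -0.19454441,  1.56620651,  0.15730053,
        0.90249674, -0.21514733]), 'dq': array([-0.00186434, -0.00072609,  0.00053958, -0.00244513,  0.00045845,
       -0.00141357, -0.00204777]), 'tau': array([-4.09225162e-03, -5.28496921e+01, -1.27171721e+00, -1.53836900e+01,
       -5.25436399e-02,  1.99527909e-03,  5.64465859e-05]), 'eef_pos': array([0.13861859, 0.6088673 , 0.23799066]), 'eef_rot': array([-3.07970538,  1.5691632 , -1.73266895]), 'force': array([ 0.80128834, -0.20337502, -0.24491694]), 'moment': array([0.07116213, 0.01358223, 0.02703718]), 'gripper_width': 0.08791873992403228}
```

View pics/scene0.png

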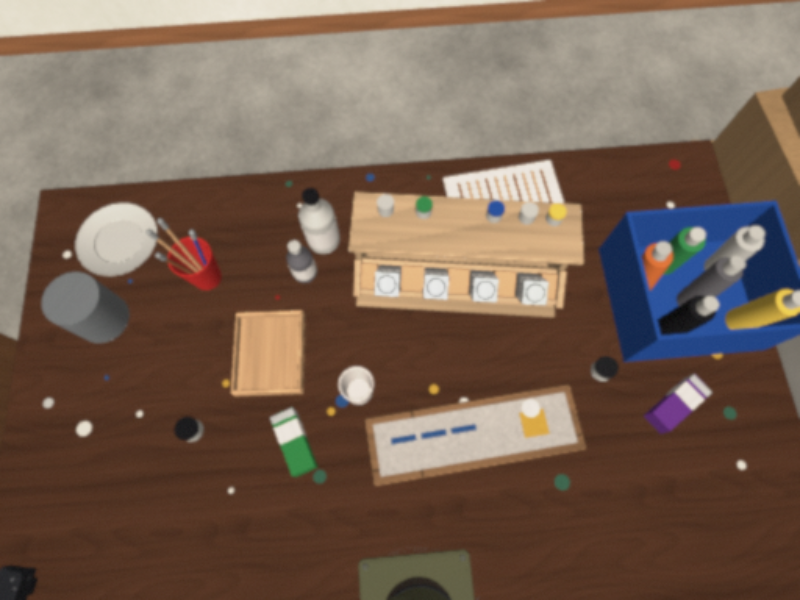

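View pics/top0.png

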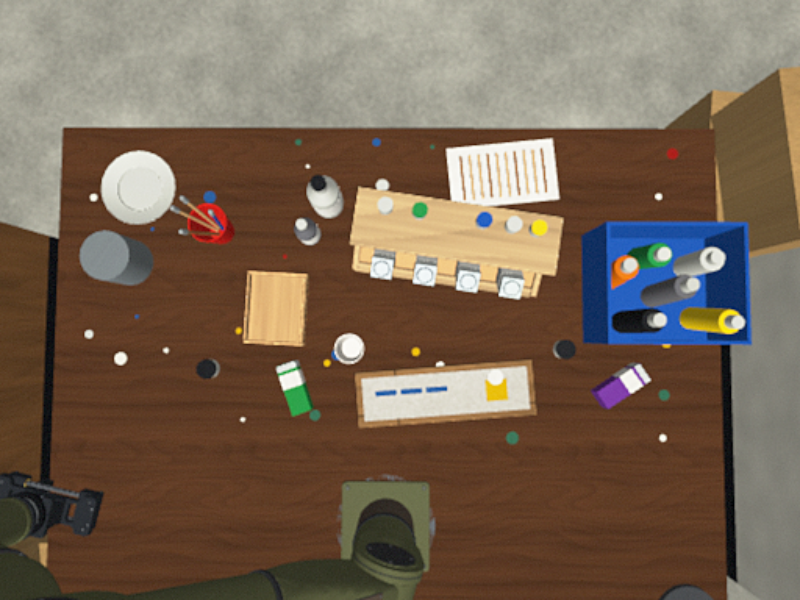

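Both views show the rack, with four lids at scene (387,283), (436,287), (486,289), (536,292) and top (381,265), (425,272), (468,279), (511,285). The tray is at scene (268,352) / top (276,308), beside the white jar at top (349,348). The green and purple cartons lie elsewhere and aren't candidates. Next I'll triangulate.

```bash
cat > h.py <<'E'
import numpy as np, cv2
from plant import arm, vision
from scipy.spatial.transform import Rotation as R
def ray(s,p):
    d=np.array([(p[0]-s["cx"])/s["fx"],(p[1]-s["cy"])/s["fy"],1.])
    return np.array(s["origin"]),R.from_euler("xyz",s["orientation"]).apply(d)
def plane(s,p,z):
    o,d=ray(s,p); return o+d*(z-o[2])/d[2]
def tri(rs):
    A=0;b=0
    for o,d in rs:
        d=d/np.linalg.norm(d);P=np.eye(3)-np.outer(d,d);A=A+P;b=b+P@o
    x=np.linalg.solve(A,b)
    return x,[np.linalg.norm(np.cross(x-o,d/np.linalg.norm(d)))*1e3 for o,d in rs]
def blobs(mask,amin):
    n,l,st,c=cv2.connectedComponentsWithStats(mask.astype(np.uint8))
    return [(c[i],st[i]) for i in range(1,n) if st[i][4]>=amin]
E
python3 - <<'E'
from h import *
S={n:vision.snapshot(n) for n in("scene","top")}
L={}
for n,(x0,x1,y0,y1) in {"scene":(235,358,170,200),"top":(232,340,155,194)}.items():
    im=S[n]["img"]; hsv=cv2.cvtColor(im,cv2.COLOR_RGB2HSV)
    m=np.zeros(im.shape[:2],np.uint8); m[y0:y1,x0:x1]=((hsv[...,1]<60)&(hsv[...,2]>110))[y0:y1,x0:x1]
    m=cv2.morphologyEx(m,cv2.MORPH_CLOSE,np.ones((5,5)))
    L[n]=[]
    for c,st in sorted(blobs(m,40),key=lambda b:b[0][0]): print(n,c.round(1),st); L[n].append(c)
    t=((hsv[...,0]>8)&(hsv[...,0]<25)&(hsv[...,2]>140)&(hsv[...,1]>60)).astype(np.uint8)
    t=cv2.morphologyEx(t,cv2.MORPH_CLOSE,np.ones((5,5)))
    for c,st in blobs(t,800):
        if c[0]<220 and 150<c[1]<260:
            mm=np.zeros_like(t); mm[st[1]:st[1]+st[3],st[0]:st[0]+st[2]]=t[st[1]:st[1]+st[3],st[0]:st[0]+st[2]]
            cs=max(cv2.findContours(mm,0,2)[0],key=cv2.contourArea)
            q=cv2.approxPolyDP(cs,6,True)[:,0]; w=np.array([plane(S[n],p,.032) for p in q])
            print("tray",c,w[:,:2].round(3).tolist(),np.linalg.norm(w-np.roll(w,-1,0),axis=1).round(3),w.mean(0).round(3))
if len(L["scene"])==len(L["top"])==4:
    P=[]
    for a,b in zip(L["scene"],L["top"]):
        x,e=tri([ray(S["scene"],a),ray(S["top"],b)]);P.append(x);print(x.round(4),np.round(e,1), plane(S["scene"],a,.14).round(4),plane(S["top"],b,.14).round(4))
    P=np.array(P);d=P[0]-P[3];print("yaw",np.arctan2(-d[0],d[1]),np.linalg.norm(np.diff(P,axis=0),axis=1),P.mean(0))
E
```

```text
scene [247.6 179.8] [239 170  17  20 307]
scene [278.6 181.7] [271 172  17  20 310]
scene [309.4 183.4] [301 173  18  21 339]
scene [340.8 185.1] [331 175  20  21 338]
tray [170.60148209 225.97241663] [[0.592, 0.195], [0.596, 0.329], [0.452, 0.355], [0.425, 0.335], [0.417, 0.196]] [0.134 0.146 0.033 0.14  0.175] [0.496 0.282 0.032]
top [244.4 169. ] [237 159  16  20 262]
top [271.9 173.2] [264 163  16  21 263]
top [299.3 177.1] [292 167  16  21 266]
top [326.4 181.4] [318 172  18  20 286]
tray [175.24156692 197.20620239] [[0.597, 0.331], [0.449, 0.354], [0.421, 0.199], [0.59, 0.191]] [0.149 0.157 0.17  0.141] [0.514 0.269 0.032]
[0.6012 0.0089 0.13  ] [0.4 0.4] [0.5972 0.0085 0.14  ] [0.6   0.009 0.14 ]
[ 0.5867 -0.0849  0.131 ] [0.1 0.1] [ 0.5832 -0.0841  0.14  ] [ 0.5857 -0.0843  0.14  ]
[ 0.574  -0.1783  0.1285] [0.4 0.4] [ 0.5698 -0.1758  0.14  ] [ 0.5727 -0.1773  0.14  ]
[ 0.5595 -0.2711  0.1309] [0.1 0.1] [ 0.5562 -0.2688  0.14  ] [ 0.5587 -0.2692  0.14  ]
yaw -0.14778256540309 [0.09483562 0.09431591 0.09398488] [ 0.58035221 -0.13135075  0.13008111]
```

```bash
cat >> h.py <<'E'
def target(psi,sgn,tilt=np.pi/6):
    rx=np.array([np.cos(psi),np.sin(psi),0]);ry=np.array([-np.sin(psi),np.cos(psi),0])
    x=np.sin(tilt)*rx-np.cos(tilt)*np.array([0,0,1]); z=sgn*ry
    return R.from_matrix(np.c_[x,np.cross(z,x),z])
def cur(): return R.from_euler("xyz",arm.sense()["eef_rot"])
def turn(T): return (T*cur().inv()).as_rotvec()/(np.pi/4)
E
python3 - <<'E'
from h import *
print(cur().as_matrix().round(2))
for s in(1,-1): print(s,turn(target(-.148,s)).round(3))
w=vision.snapshot("wrist"); print(w["origin"],R.from_euler("xyz",w["orientation"]).as_matrix().round(2).tolist(),w["fx"])
E
python3 -m creep '[{"translation":[0,0,0.4],"dr":[0,0,0],"hand":1},{"translation":[0.6,-0.5,0.4],"dr":[0,0,-0.4],"hand":1},{"translation":[1,-1,0.4],"dr":[0,0,-0.8],"hand":1},{"translation":[1,-1,0.4],"dr":[0,0,-0.8],"hand":1},{"translation":[1,-1,0.4],"dr":[0,0,-0.8],"hand":1},{"translation":[1,-1,0.4],"dr":[0,0,-0.8],"hand":1}]'; python3 -c "
from plant import arm;print(arm.sense()['qpos'].round(2))"
```

```text
[[-0.   -0.98  0.22]
 [-0.    0.22  0.98]
 [-1.   -0.   -0.  ]]
1 [-0.122 -0.655  0.095]
-1 [ 0.994 -0.189 -3.774]
[0.06573465 0.62578046 0.38403102] [[0.22, 0.93, 0.28], [0.98, -0.21, -0.07], [-0.0, 0.29, -0.96]] 330.06561648036853
t: 1.0
eef_pos: [0.2897, 0.4587, 0.2989]
eef_rot: [-0.694, 1.57, 0.023]
force: [-0.7, 0.8, 0.2]
gripper_width: 0.0882
[-1.07  0.5  -0.04  1.74  0.02  0.9  -0.4 ]
```

```bash
python3 -m creep '[{"translation":[0.3,-0.4,0],"dr":[0,0,0.2],"hand":1},{"translation":[0.7,-0.8,0],"dr":[0,0,0.5],"hand":1},{"translation":[0.8,-1,0],"dr":[0,0,0.9],"hand":1},{"translation":[0.8,-1,0],"dr":[0,0,0.9],"hand":1}]'
python3 -m creep '[{"translation":[0.3,-0.4,0],"dr":[0,0,0],"hand":1},{"translation":[0.5,-0.8,0],"dr":[0,0,0],"hand":1},{"translation":[0.5,-1,0],"dr":[0,0,0],"hand":1}]'
python3 -m creep '[{"translation":[0,-0.4,0],"dr":[0,0,0],"hand":1},{"translation":[0.1,-0.8,0],"dr":[0,0,0],"hand":1},{"translation":[0.1,-1,0],"dr":[0,0,0],"hand":1},{"translation":[0.1,-1,0],"dr":[0,0,0],"hand":1}]'
python3 -c "
from h import *
s=arm.sense();print(s['t'],s['qpos'].round(2),turn(target(-.148,1)).round(3),((np.array([.496,-.12,.28])-s['eef_pos'])/.15).round(2))"
```

```text
t: 1.5
eef_pos: [0.4108, 0.3074, 0.2985]
eef_rot: [-2.376, 1.57, -0.948]
force: [-0.7, 0.1, -0.2]
gripper_width: 0.088
t: 1.88
eef_pos: [0.4853, 0.1603, 0.2986]
eef_rot: [-0.322, 1.568, 1.107]
force: [-0.4, -0.1, -0.7]
gripper_width: 0.0881
t: 2.38
eef_pos: [0.4994, 0.0097, 0.2986]
eef_rot: [-0.125, 1.57, 1.3]
force: [0.1, 0.4, -0.4]
gripper_width: 0.0882
2.375 [ 0.05  0.45 -0.24  1.86  0.13  0.85  1.17] [-0.099 -0.659 -0.004] [-0.02 -0.86 -0.12]
```

```bash
python3 -m creep '[{"translation":[0,-0.3,0],"dr":[-0.03,-0.2,0],"hand":1},{"translation":[0,-0.6,0],"dr":[-0.06,-0.4,0],"hand":1},{"translation":[0,-0.86,0],"dr":[-0.1,-0.66,0],"hand":1},{"translation":[0,-0.86,0],"dr":[-0.1,-0.66,0],"hand":1},{"translation":[0,-0.86,0],"dr":[-0.1,-0.66,0],"hand":1}]'
python3 -c "
from h import *
s=arm.sense();print(s['t'],s['qpos'].round(2),turn(target(-.148,1)).round(3))
for n in ('wrist','top'):
  w=vision.snapshot(n);np.save(n+'1.npy',w,allow_pickle=True);print(w['origin'],w['orientation'])
  if n=='wrist': cv2.imwrite('pics/w1.png',cv2.resize(w['img'][:,:,::-1],(800,600)))
"
```

```text
t: 3.0
eef_pos: [0.5016, -0.1177, 0.3023]
eef_rot: [-1.585, 1.058, -0.156]
force: [1.0, -0.2, 0.8]
gripper_width: 0.0881
3.0 [ 0.21  0.32 -0.1   2.28  1.    0.06  0.57] [ 0.007 -0.015 -0.005]
[ 0.36622829 -0.09742953  0.39305508] [2.33857559 0.00803948 1.42688856]
[ 0.44314364 -0.02591216  1.40807582] [-3.08503152  0.00693802 -1.56628272]
```

View pics/w1.png

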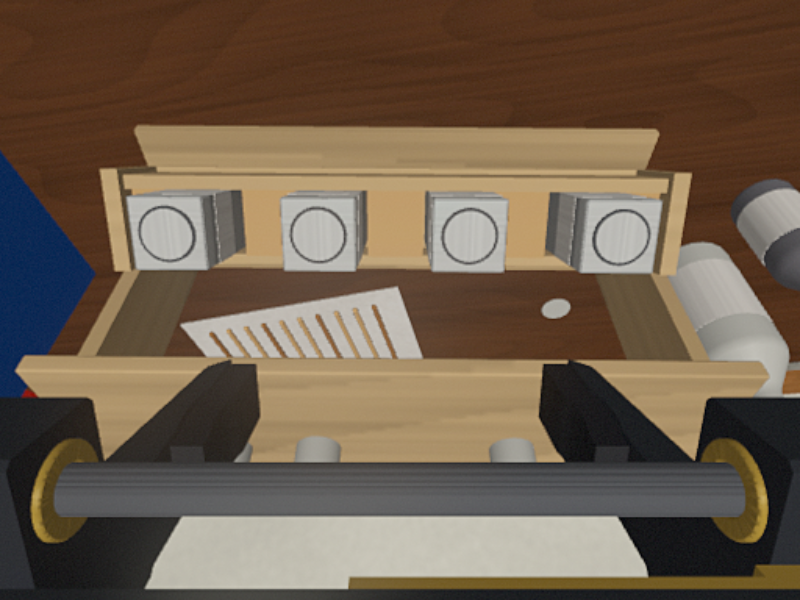

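Wrist view: the four lid circles are at (166,234), (319,235), (469,236), (621,237), and the shelf edge is at y≈370. Image right is +y, where the white bottle shows, so lid 1 in this view is the pocket at -142 and lid 4 is the one at +142.

```bash
python3 - <<'E'
from h import *
w=np.load("wrist1.npy",allow_pickle=True).item()
P=np.array([plane(w,np.array(p)*.64-.18,.14) for p in [(166,234),(319,235),(469,236),(621,237)]])
d=P[3]-P[0];psi=np.arctan2(-d[0],d[1]);print(P.round(4),psi,np.linalg.norm(np.diff(P,axis=0),axis=1))
sh=[plane(w,np.array(p)*.64-.18,.212) for p in [(22,362),(770,368)]];print("shelf edge",np.round(sh,3))
g=cv2.cvtColor(w["img"],cv2.COLOR_RGB2GRAY)
a=P.mean(0);rx=np.array([np.cos(psi),np.sin(psi),0]);ax=-.5*rx+[0,0,.866];ax/=np.linalg.norm(ax)
print("shelf front vs lid mean along rack x",[(s-a)@rx for s in sh])
# tcp when grasp point is 30 mm below the lid: tcp 19 mm further down
s=arm.sense()
for p in P: print("tcp grasp",(p-.049*ax).round(4),"above",(p+.03*ax).round(4),((p+.03*ax-s["eef_pos"])/.15).round(3))
print(turn(target(psi,1)).round(3), "axis units/10mm",(ax*.01/.15).round(4))
E
```

```text
[[ 0.5486 -0.2742  0.14  ]
 [ 0.5626 -0.1788  0.14  ]
 [ 0.5763 -0.0855  0.14  ]
 [ 0.5902  0.0087  0.14  ]] -0.14580236237787111 [0.09639023 0.09426466 0.0952863 ]
shelf edge [[ 0.576 -0.353  0.212]
 [ 0.64   0.08   0.212]]
shelf front vs lid mean along rack x [np.float64(0.03819750221494165), np.float64(0.03846590183025649)]
tcp grasp [ 0.5729 -0.2777  0.0976] above [ 0.5338 -0.272   0.166 ] [ 0.214 -1.027 -0.908]
tcp grasp [ 0.5869 -0.1824  0.0976] above [ 0.5478 -0.1766  0.166 ] [ 0.307 -0.391 -0.908]
tcp grasp [ 0.6006 -0.0891  0.0976] above [ 0.5615 -0.0834  0.166 ] [ 0.399  0.23  -0.908]
tcp grasp [0.6144 0.0052 0.0976] above [0.5753 0.0109 0.166 ] [ 0.491  0.859 -0.908]
[ 0.008 -0.016 -0.004] axis units/10mm [-0.033   0.0048  0.0577]
```

```bash
python3 -m creep '[{"translation":[0,-0.35,0],"dr":[0.01,-0.015,0],"hand":1},{"translation":[0.1,-0.7,0],"dr":[0.01,-0.015,0],"hand":1},{"translation":[0.2,-1,-0.3],"dr":[0.01,-0.015,0],"hand":1},{"translation":[0.21,-1,-0.65],"dr":[0.01,-0.015,0],"hand":1},{"translation":[0.21,-1,-0.9],"dr":[0.01,-0.015,0],"hand":1},{"translation":[0.21,-1,-0.9],"dr":[0.01,-0.015,0],"hand":1},{"translation":[0.21,-1,-0.9],"dr":[0.01,-0.015,0],"hand":1}]'
python3 -c "
from h import *
s=arm.sense();print(s['qpos'].round(2),turn(target(-.146,1)).round(3),((np.array([.5338,-.272,.166])-s['eef_pos'])).round(4))
w=vision.snapshot('wrist');cv2.imwrite('pics/w2.png',cv2.resize(w['img'][:,:,::-1],(800,600)))"
```

```text
t: 3.98
eef_pos: [0.5343, -0.2697, 0.1671]
eef_rot: [-1.571, 1.047, -0.147]
force: [0.0, -0.0, -2.0]
gripper_width: 0.088
[ 0.96  0.79 -0.79  2.18  2.07  0.41 -0.1 ] [0.    0.001 0.001] [-0.0005 -0.0023 -0.0011]
```

View pics/w2.png

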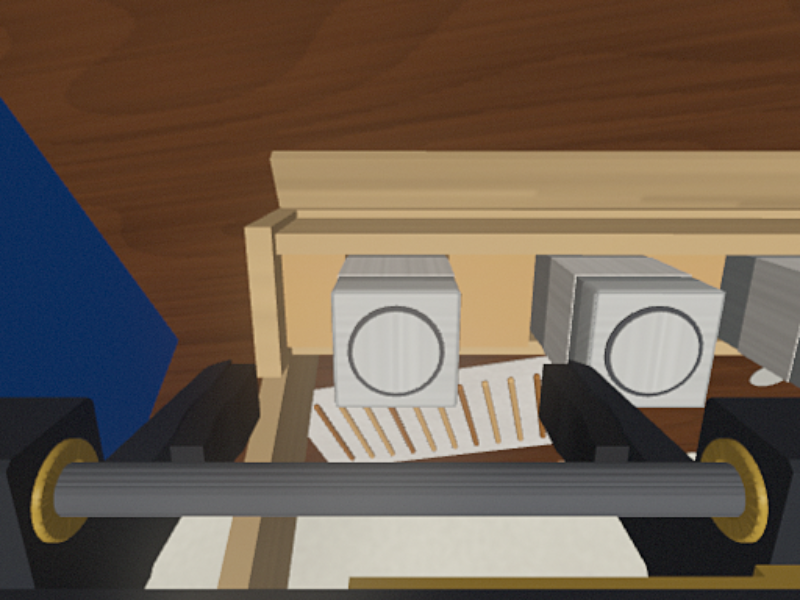

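Tin in the -142 pocket: its lid circle is at (396,351), midway between the fingers (250 and 550). A quick cast check, then I'll descend.

```bash
python3 - <<'E'
from h import *
w=vision.snapshot("wrist");p=plane(w,np.array((396,351))*.64-.18,.14)
s=arm.sense();ax=-cur().as_matrix()[:,0];g=p-.054*ax
print(p.round(4),((g-s["eef_pos"])/.15).round(3), s["force"].round(2),s["moment"].round(2))
E
```

```text
[ 0.541  -0.2726  0.14  ] [ 0.237 -0.043 -0.468] [-0.83  0.29  0.  ] [0.12 0.45 0.03]
```

```bash
python3 -m creep '[{"translation":[0.08,-0.015,-0.15],"dr":[0,0,0],"hand":1},{"translation":[0.165,-0.03,-0.31],"dr":[0,0,0],"hand":1},{"translation":[0.25,-0.04,-0.475],"dr":[0,0,0],"hand":1},{"translation":[0.25,-0.04,-0.475],"dr":[0,0,0],"hand":1},{"translation":[0.25,-0.04,-0.475],"dr":[0,0,0],"hand":1}]' 35
python3 -m creep '[{"translation":[0,0,0],"dr":[0,0,0],"hand":-1},{"translation":[0,0,0],"dr":[0,0,0],"hand":-1},{"translation":[0,0,0],"dr":[0,0,0],"hand":-1},{"translation":[0,0,0],"dr":[0,0,0],"hand":-1},{"translation":[0,0,0],"dr":[0,0,0],"hand":-1},{"translation":[0,0,0],"dr":[0,0,0],"hand":-1}]' 35
python3 -c "
from h import *
s=arm.sense();print(s['qpos'].round(2),s['force'].round(2),s['moment'].round(2),s['eef_pos'])"
```

```text
t: 4.7
eef_pos: [0.5698, -0.2767, 0.0973]
eef_rot: [-1.572, 1.049, -0.15]
force: [-0.0, 0.2, -0.1]
gripper_width: 0.088
t: 5.45
eef_pos: [0.5696, -0.2774, 0.0959]
eef_rot: [-1.57, 1.049, -0.149]
force: [-0.4, 0.9, 0.3]
gripper_width: 0.0463
[ 0.93  0.97 -0.8   2.11  2.18  0.53 -0.13] [-0.39  0.94  0.32] [0.17 0.45 0.08] [ 0.56957389 -0.27739165  0.09586181]
```

```bash
python3 -m creep '[{"translation":[-0.018,0.003,0.04],"dr":[0,0,0],"hand":-1},{"translation":[-0.036,0.005,0.08],"dr":[0,0,0],"hand":-1},{"translation":[-0.054,0.008,0.122],"dr":[0,0,0],"hand":-1},{"translation":[-0.054,0.008,0.122],"dr":[0,0,0],"hand":-1},{"translation":[-0.054,0.008,0.122],"dr":[0,0,0],"hand":-1},{"translation":[-0.054,0.008,0.122],"dr":[0,0,0],"hand":-1},{"translation":[-0.054,0.008,0.122],"dr":[0,0,0],"hand":-1},{"translation":[-0.054,0.008,0.122],"dr":[0,0,0],"hand":-1}]'
python3 -c "
from h import *
s=arm.sense();print(s['force'].round(2),s['moment'].round(2),s['eef_pos'])"
```

```text
t: 6.45
eef_pos: [0.5614, -0.2764, 0.114]
eef_rot: [-1.57, 1.049, -0.15]
force: [0.6, 0.2, -2.1]
gripper_width: 0.046
[ 0.6   0.16 -2.13] [ 0.12  0.72 -0.02] [ 0.561427   -0.27636557  0.11401478]
```

```bash
python3 -m creep '[{"translation":[0,0,0],"dr":[0,0,0],"hand":-1}]' | grep force
python3 -m creep '[{"translation":[0,0,0],"dr":[0,0,0],"hand":-1}]' | grep force
python3 -m creep '[{"translation":[0.018,-0.003,-0.04],"dr":[0,0,0],"hand":-1},{"translation":[0.036,-0.005,-0.08],"dr":[0,0,0],"hand":-1},{"translation":[0.054,-0.008,-0.12],"dr":[0,0,0],"hand":-1},{"translation":[0.054,-0.008,-0.12],"dr":[0,0,0],"hand":-1},{"translation":[0.054,-0.008,-0.12],"dr":[0,0,0],"hand":-1}]'
python3 -m creep '[{"translation":[0,0,0],"dr":[0,0,0],"hand":0.2},{"translation":[0,0,0],"dr":[0,0,0],"hand":1},{"translation":[0,0,0],"dr":[0,0,0],"hand":1},{"translation":[0,0,0],"dr":[0,0,0],"hand":1},{"translation":[-0.08,0.013,0.16],"dr":[0,0,0],"hand":1},{"translation":[-0.16,0.026,0.32],"dr":[0,0,0],"hand":1},{"translation":[-0.25,0.04,0.475],"dr":[0,0,0],"hand":1},{"translation":[-0.25,0.04,0.475],"dr":[0,0,0],"hand":1}]'
python3 -m creep '[{"translation":[0.03,0.22,0],"dr":[0,0,0],"hand":1},{"translation":[0.065,0.44,0],"dr":[0,0,0],"hand":1},{"translation":[0.09,0.63,0],"dr":[0,0,0],"hand":1},{"translation":[0.09,0.63,0],"dr":[0,0,0],"hand":1},{"translation":[0.09,0.63,0],"dr":[0,0,0],"hand":1}]'
python3 - <<'E'
from h import *
s=arm.sense();ax=-cur().as_matrix()[:,0]
w=vision.snapshot('wrist');cv2.imwrite('pics/w3.png',cv2.resize(w['img'][:,:,::-1],(800,600)))
print(((np.array([.5595,-.178,.14])-.054*ax-s["eef_pos"])/.15).round(3),turn(target(-.146,1)).round(3),s["force"],s["qpos"].round(2))
E
```

```text
force: [0.0, 1.0, -1.9]
force: [-0.5, 0.8, -3.0]
t: 7.32
eef_pos: [0.5696, -0.2776, 0.0959]
eef_rot: [-1.57, 1.049, -0.15]
force: [0.8, 0.7, -2.4]
gripper_width: 0.0457
t: 8.32
eef_pos: [0.532, -0.2719, 0.169]
eef_rot: [-1.575, 1.047, -0.153]
force: [0.1, 0.4, -0.5]
gripper_width: 0.0879
t: 8.95
eef_pos: [0.5455, -0.1783, 0.1667]
eef_rot: [-1.572, 1.049, -0.153]
force: [-0.3, -0.5, 0.2]
gripper_width: 0.0881
[ 0.271 -0.025 -0.49 ] [ 0.001 -0.003  0.008] [-0.26968013 -0.50043614  0.19754834] [ 0.81  0.81 -0.9   2.26  2.05  0.62 -0.28]
```

View pics/w3.png

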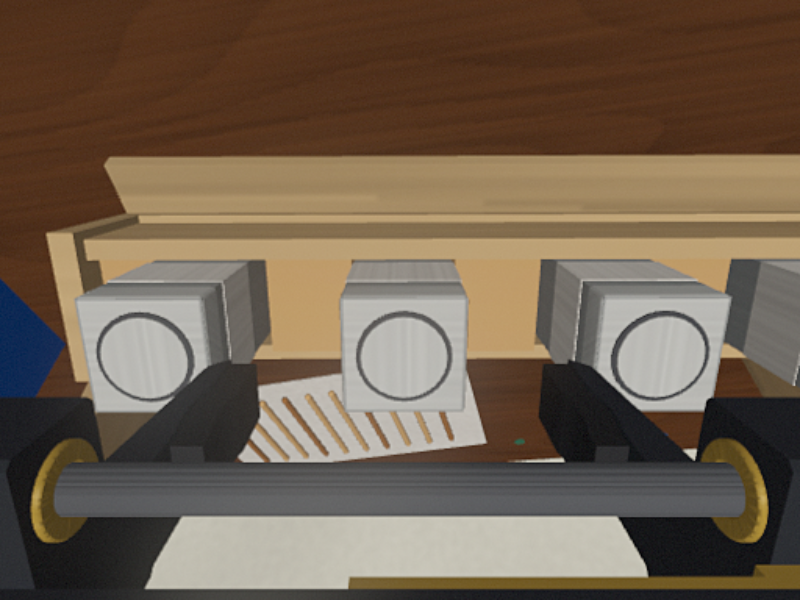

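The first tin weighed about 2.3 N, so it's empty, and it is back in its seat at (145,357). The second lid, at (404,356), is centred between the fingers. Descend, grip and weigh.

```bash
python3 -m creep '[{"translation":[0.085,-0.012,-0.16],"dr":[0,0,0],"hand":1},{"translation":[0.17,-0.024,-0.32],"dr":[0,0,0],"hand":1},{"translation":[0.262,-0.035,-0.485],"dr":[0,0,0],"hand":1},{"translation":[0.262,-0.035,-0.485],"dr":[0,0,0],"hand":1},{"translation":[0.262,-0.035,-0.485],"dr":[0,0,0],"hand":-1},{"translation":[0.262,-0.035,-0.485],"dr":[0,0,0],"hand":-1},{"translation":[0.262,-0.035,-0.485],"dr":[0,0,0],"hand":-1},{"translation":[0.262,-0.035,-0.485],"dr":[0,0,0],"hand":-1},{"translation":[0.262,-0.035,-0.485],"dr":[0,0,0],"hand":-1},{"translation":[0.262,-0.035,-0.485],"dr":[0,0,0],"hand":-1}]' 35
python3 -m creep '[{"translation":[-0.018,0.003,0.04],"dr":[0,0,0],"hand":-1},{"translation":[-0.036,0.005,0.08],"dr":[0,0,0],"hand":-1},{"translation":[-0.054,0.008,0.122],"dr":[0,0,0],"hand":-1},{"translation":[-0.054,0.008,0.122],"dr":[0,0,0],"hand":-1},{"translation":[-0.054,0.008,0.122],"dr":[0,0,0],"hand":-1},{"translation":[-0.054,0.008,0.122],"dr":[0,0,0],"hand":-1},{"translation":[-0.054,0.008,0.122],"dr":[0,0,0],"hand":-1}]'
python3 -m creep '[{"translation":[0,0,0],"dr":[0,0,0],"hand":-1}]' | grep force
python3 -m creep '[{"translation":[0,0,0],"dr":[0,0,0],"hand":-1}]' | grep force
```

```text
t: 10.25
eef_pos: [0.5849, -0.1825, 0.095]
eef_rot: [-1.572, 1.048, -0.151]
force: [-2.0, -1.0, 4.6]
gripper_width: 0.0456
t: 11.12
eef_pos: [0.5767, -0.1812, 0.1127]
eef_rot: [-1.57, 1.049, -0.15]
force: [-0.1, 0.2, -2.4]
gripper_width: 0.046
force: [-0.0, 0.2, -2.5]
force: [-0.5, 0.6, -1.9]
```

That one is empty too (about 2.3 N). I'll put it back and go to the third.

```bash
python3 -m creep '[{"translation":[0.018,-0.003,-0.04],"dr":[0,0,0],"hand":-1},{"translation":[0.036,-0.005,-0.08],"dr":[0,0,0],"hand":-1},{"translation":[0.054,-0.008,-0.12],"dr":[0,0,0],"hand":-1},{"translation":[0.054,-0.008,-0.12],"dr":[0,0,0],"hand":-1},{"translation":[0.054,-0.008,-0.12],"dr":[0,0,0],"hand":-1}]'|grep force
python3 -m creep '[{"translation":[0,0,0],"dr":[0,0,0],"hand":0.2},{"translation":[0,0,0],"dr":[0,0,0],"hand":1},{"translation":[0,0,0],"dr":[0,0,0],"hand":1},{"translation":[0,0,0],"dr":[0,0,0],"hand":1},{"translation":[-0.085,0.012,0.16],"dr":[0,0,0],"hand":1},{"translation":[-0.17,0.024,0.32],"dr":[0,0,0],"hand":1},{"translation":[-0.262,0.035,0.485],"dr":[0,0,0],"hand":1},{"translation":[-0.262,0.035,0.485],"dr":[0,0,0],"hand":1}]'|grep grip
python3 -m creep '[{"translation":[0.03,0.22,0],"dr":[0,0,0],"hand":1},{"translation":[0.065,0.44,0],"dr":[0,0,0],"hand":1},{"translation":[0.09,0.63,0],"dr":[0,0,0],"hand":1},{"translation":[0.09,0.63,0],"dr":[0,0,0],"hand":1},{"translation":[0.09,0.63,0],"dr":[0,0,0],"hand":1}]'
python3 - <<'E'
from h import *
s=arm.sense();ax=-cur().as_matrix()[:,0]
w=vision.snapshot('wrist');m=(cv2.cvtColor(w["img"],cv2.COLOR_RGB2HSV)[...,1]<25)&(w["img"][...,0]>170);m[:180]=0;m[265:]=0
print([(c/.64).round(0).tolist()+[int(t[4])] for c,t in blobs(m,800)])
print(((np.array([.5735,-.085,.14])-.054*ax-s["eef_pos"])/.15).round(3),turn(target(-.146,1)).round(3),s["qpos"].round(2))
E
```

```text
force: [0.5, -0.2, -1.1]
gripper_width: 0.0881
t: 13.62
eef_pos: [0.5589, -0.0836, 0.1669]
eef_rot: [-1.572, 1.05, -0.153]
force: [-0.5, 0.0, -0.3]
gripper_width: 0.0884
[[137.0, 341.0, 1959], [402.0, 352.0, 2565], [664.0, 343.0, 2085], [147.0, 358.0, 2155], [402.0, 357.0, 2171], [658.0, 357.0, 2180], [773.0, 359.0, 1409], [302.0, 386.0, 1295]]
[ 0.275 -0.036 -0.491] [ 0.001 -0.003  0.008] [ 0.6   0.82 -0.96  2.3   1.98  0.78 -0.44]
```

The third lid is centred at (402,357). Same descent.

```bash
python3 -m creep '[{"translation":[0.085,-0.012,-0.16],"dr":[0,0,0],"hand":1},{"translation":[0.17,-0.024,-0.32],"dr":[0,0,0],"hand":1},{"translation":[0.265,-0.036,-0.485],"dr":[0,0,0],"hand":1},{"translation":[0.265,-0.036,-0.485],"dr":[0,0,0],"hand":1},{"translation":[0.265,-0.036,-0.485],"dr":[0,0,0],"hand":-1},{"translation":[0.265,-0.036,-0.485],"dr":[0,0,0],"hand":-1},{"translation":[0.265,-0.036,-0.485],"dr":[0,0,0],"hand":-1},{"translation":[0.265,-0.036,-0.485],"dr":[0,0,0],"hand":-1},{"translation":[0.265,-0.036,-0.485],"dr":[0,0,0],"hand":-1},{"translation":[0.265,-0.036,-0.485],"dr":[0,0,0],"hand":-1}]' 40
python3 -m creep '[{"translation":[-0.018,0.003,0.04],"dr":[0,0,0],"hand":-1},{"translation":[-0.036,0.005,0.08],"dr":[0,0,0],"hand":-1},{"translation":[-0.054,0.008,0.122],"dr":[0,0,0],"hand":-1},{"translation":[-0.054,0.008,0.122],"dr":[0,0,0],"hand":-1},{"translation":[-0.054,0.008,0.122],"dr":[0,0,0],"hand":-1},{"translation":[-0.054,0.008,0.122],"dr":[0,0,0],"hand":-1},{"translation":[-0.054,0.008,0.122],"dr":[0,0,0],"hand":-1}]'
python3 -m creep '[{"translation":[0,0,0],"dr":[0,0,0],"hand":-1}]' | grep force
python3 -m creep '[{"translation":[0,0,0],"dr":[0,0,0],"hand":-1}]' | grep force
```

```text
t: 14.92
eef_pos: [0.5989, -0.0882, 0.0953]
eef_rot: [-1.572, 1.048, -0.151]
force: [-2.4, -0.7, 4.8]
gripper_width: 0.0454
t: 15.8
eef_pos: [0.5906, -0.0868, 0.113]
eef_rot: [-1.571, 1.049, -0.15]
force: [-0.5, 0.5, -4.8]
gripper_width: 0.0456
force: [-0.1, 0.5, -5.0]
force: [0.0, 0.4, -5.5]
```

About 5.2 N against 2.3 N for the first two, so this looks like the loaded one. I'll draw it out along its axis and weigh it free of the rack.

```bash
python3 -m creep '[{"translation":[-0.04,0.006,0.07],"dr":[0,0,0],"hand":-1},{"translation":[-0.08,0.012,0.14],"dr":[0,0,0],"hand":-1},{"translation":[-0.14,0.02,0.24],"dr":[0,0,0],"hand":-1},{"translation":[-0.2,0.029,0.35],"dr":[0,0,0],"hand":-1},{"translation":[-0.26,0.038,0.46],"dr":[0,0,0],"hand":-1},{"translation":[-0.32,0.047,0.56],"dr":[0,0,0],"hand":-1},{"translation":[-0.38,0.055,0.66],"dr":[0,0,0],"hand":-1},{"translation":[-0.38,0.055,0.66],"dr":[0,0,0],"hand":-1},{"translation":[-0.38,0.055,0.66],"dr":[0,0,0],"hand":-1},{"translation":[-0.38,0.055,0.66],"dr":[0,0,0],"hand":-1}]' 50
python3 -m creep '[{"translation":[0,0,0],"dr":[0,0,0],"hand":-1}]' | grep force
python3 - <<'E'
from h import *
s=arm.sense();print(s["qpos"].round(2),s["force"])
w=vision.snapshot('wrist');t=vision.snapshot('top')
o=np.vstack([cv2.resize(w['img'],(480,360))[100:330],cv2.resize(t['img'][130:260,130:380],(480,250))]);cv2.imwrite('pics/w4.png',o[:,:,::-1])
E
```

```text
t: 17.3
eef_pos: [0.5337, -0.0786, 0.2117]
eef_rot: [-1.57, 1.049, -0.15]
force: [-0.1, -0.0, -5.2]
gripper_width: 0.0457
force: [0.4, 0.9, -6.5]
[ 0.63  0.7  -0.98  2.33  1.87  0.7  -0.4 ] [ 0.412575    0.85544378 -6.47200108]
```

View pics/w4.png

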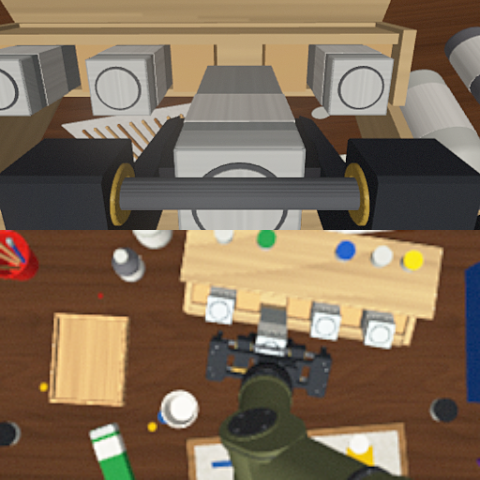

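Lifted free it weighs about 6 N, so this is the loaded tin. It hangs straight in the fingers (lid at (240,190)), and the pocket at +48 is empty. In the top crop the tray is at (90,360), with the jar at (179,409) beside the path. From the corners, the tray centre is about (0.508, 0.264) with yaw -0.05. Raise, carry and turn upright.

```bash
python3 -m creep '[{"translation":[0,0,0.15],"dr":[0,0,0],"hand":-1},{"translation":[0,0,0.35],"dr":[0,0,0],"hand":-1},{"translation":[0,0.1,0.52],"dr":[0,0,0],"hand":-1},{"translation":[0,0.25,0.52],"dr":[0,0,0],"hand":-1},{"translation":[0,0.4,0.52],"dr":[0.02,0.13,0],"hand":-1},{"translation":[0,0.55,0.52],"dr":[0.04,0.26,0],"hand":-1},{"translation":[0,0.7,0.52],"dr":[0.06,0.4,0],"hand":-1},{"translation":[0,0.85,0.52],"dr":[0.08,0.53,0],"hand":-1},{"translation":[0,1,0.52],"dr":[0.1,0.66,0],"hand":-1},{"translation":[0,1,0.52],"dr":[0.1,0.66,0],"hand":-1}]'
python3 - <<'E'
from h import *
s=arm.sense();print(turn(target(-.15,1,0)).round(3),((np.array([.508,.264,.15])-s["eef_pos"])/.15).round(3),s["qpos"].round(2))
E
```

```text
t: 18.77
eef_pos: [0.535, 0.0732, 0.2899]
eef_rot: [0.75, 1.568, 2.172]
force: [-0.1, -1.6, -5.9]
gripper_width: 0.0452
[-0.003 -0.002 -0.002] [-0.18   1.272 -0.933] [ 0.37  0.69 -1.05  1.73  0.66  1.12  0.54]
```

```bash
python3 -m creep '[{"translation":[-0.02,0.15,0],"dr":[0,0,0],"hand":-1},{"translation":[-0.05,0.35,0],"dr":[0,0,0],"hand":-1},{"translation":[-0.08,0.55,0],"dr":[0,0,0],"hand":-1},{"translation":[-0.12,0.75,0],"dr":[0,0,0],"hand":-1},{"translation":[-0.15,0.9,0],"dr":[0,0,0],"hand":-1},{"translation":[-0.18,1,0],"dr":[0,0,0],"hand":-1},{"translation":[-0.18,1,0],"dr":[0,0,0],"hand":-1}]'
python3 -m creep '[{"translation":[0,0.1,-0.2],"dr":[0,0,0],"hand":-1},{"translation":[0,0.2,-0.4],"dr":[0,0,0],"hand":-1},{"translation":[0,0.27,-0.6],"dr":[0,0,0],"hand":-1},{"translation":[0,0.27,-0.8],"dr":[0,0,0],"hand":-1},{"translation":[0,0.27,-0.93],"dr":[0,0,0],"hand":-1},{"translation":[0,0.27,-0.93],"dr":[0,0,0],"hand":-1},{"translation":[0,0.27,-0.93],"dr":[0,0,0],"hand":-1}]'
python3 - <<'E'
from h import *
s=arm.sense();print(turn(target(-.15,1,0)).round(3),((np.array([.508,.264,.15])-s["eef_pos"])/.15).round(3),s["qpos"].round(2))
w=vision.snapshot('wrist');t=vision.snapshot('scene')
o=np.vstack([cv2.resize(w['img'],(480,360)),cv2.resize(t['img'][170:290,110:300],(480,240))]);cv2.imwrite('pics/w5.png',o[:,:,::-1])
E
```

```text
t: 19.65
eef_pos: [0.5061, 0.2218, 0.2903]
eef_rot: [1.764, 1.569, -3.097]
force: [0.5, -0.1, -6.2]
gripper_width: 0.0458
t: 20.52
eef_pos: [0.5075, 0.2622, 0.1518]
eef_rot: [0.43, 1.569, 1.85]
force: [-0.2, 0.3, -5.0]
gripper_width: 0.0456
[-0.002 -0.001  0.001] [ 0.003  0.012 -0.012] [-0.08  0.87 -0.87  1.79  0.85  0.9   0.08]
```

View pics/w5.png

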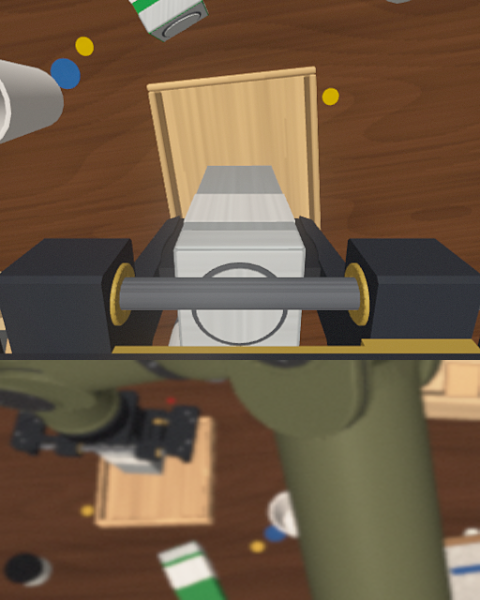

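The upright tin sits over the tray, whose near rim corners show at (150,88) and (316,70) in the upper picture. I'll check those against the tray estimate.

```bash
python3 - <<'E'
from h import *
w=vision.snapshot('wrist')
a,b=[plane(w,np.array(p)*512/480,.032) for p in[(150,88),(316,70)]]
y=(b-a)/np.linalg.norm(b-a);x=np.array([y[1],-y[0],0]);x=x*np.sign(x[0]);print(a.round(3),b.round(3),np.linalg.norm(a-b).round(3),"centre",((a+b)/2+.085*x).round(3))
E
```

```text
[0.424 0.201 0.032] [0.431 0.337 0.032] 0.137 centre [0.512 0.265 0.032]
```

The width is 137 mm (140 expected) and the centre agrees to within 4 mm. Lowering.

```bash
python3 -m creep '[{"translation":[0.02,0.01,-0.12],"dr":[0,0,0],"hand":-1},{"translation":[0.02,0.01,-0.24],"dr":[0,0,0],"hand":-1},{"translation":[0.02,0.01,-0.34],"dr":[0,0,0],"hand":-1},{"translation":[0.02,0.01,-0.42],"dr":[0,0,0],"hand":-1},{"translation":[0.02,0.01,-0.46],"dr":[0,0,0],"hand":-1},{"translation":[0.02,0.01,-0.46],"dr":[0,0,0],"hand":-1},{"translation":[0.02,0.01,-0.46],"dr":[0,0,0],"hand":-1}]'
for i in 1 2; do python3 -m creep '[{"translation":[0,0,-0.007],"dr":[0,0,0],"hand":-1},{"translation":[0,0,-0.014],"dr":[0,0,0],"hand":-1},{"translation":[0,0,-0.02],"dr":[0,0,0],"hand":-1},{"translation":[0,0,-0.02],"dr":[0,0,0],"hand":-1}]' | egrep 'pos|force'; done
```

```text
t: 21.55
eef_pos: [0.51, 0.2638, 0.0823]
eef_rot: [0.946, 1.569, 2.367]
force: [0.4, 0.3, -6.1]
gripper_width: 0.0457
eef_pos: [0.5096, 0.2634, 0.0787]
force: [-0.3, 0.2, -5.6]
eef_pos: [0.5097, 0.2634, 0.0767]
force: [-2.5, -3.0, 5.6]
```

Contact at TCP z = 0.0767, with about 11 N of push. I'll ease off a touch, open and retreat straight up.

```bash
python3 -m creep '[{"translation":[0,0,0.004],"dr":[0,0,0],"hand":-1},{"translation":[0,0,0.004],"dr":[0,0,0],"hand":-1}]' 10 | grep force
python3 -m creep '[{"translation":[0,0,0],"dr":[0,0,0],"hand":0.3},{"translation":[0,0,0],"dr":[0,0,0],"hand":0.6},{"translation":[0,0,0],"dr":[0,0,0],"hand":1},{"translation":[0,0,0],"dr":[0,0,0],"hand":1},{"translation":[0,0,0],"dr":[0,0,0],"hand":1},{"translation":[0,0,0.1],"dr":[0,0,0],"hand":1},{"translation":[0,0,0.3],"dr":[0,0,0],"hand":1},{"translation":[0,0,0.6],"dr":[0,0,0],"hand":1},{"translation":[0,0,0.9],"dr":[0,0,0],"hand":1},{"translation":[0,0,1],"dr":[0,0,0],"hand":1},{"translation":[0,0,1],"dr":[0,0,0],"hand":1}]'
python3 - <<'E'
from h import *
w=vision.snapshot('wrist');t=vision.snapshot('top')
o=np.vstack([cv2.resize(w['img'],(440,330)),cv2.resize(t['img'][100:260,110:400],(440,243))]);cv2.imwrite('pics/w6.png',o[:,:,::-1])
E
```

```text
force: [-1.0, -2.4, 4.2]
t: 24.18
eef_pos: [0.51, 0.2636, 0.2274]
eef_rot: [0.372, 1.57, 1.792]
force: [-0.0, -1.2, -0.7]
gripper_width: 0.088
```

View pics/w6.png

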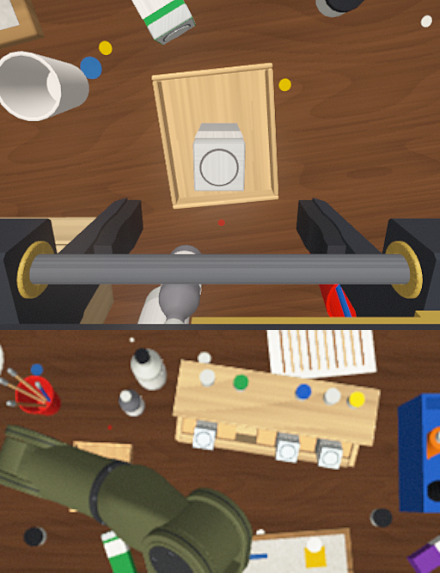

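The tin stands upright in the tray (lid at (219,167)), and the three empties still lean in their pockets at top-crop (204,437), (288,449), (330,456). One numeric check before I hand in.

```bash
python3 - <<'E'
from h import *
w=vision.snapshot('wrist');print("lid",plane(w,np.array((219,167))*512/440,.126).round(3))
t=vision.snapshot('top');hsv=cv2.cvtColor(t["img"],cv2.COLOR_RGB2HSV)
m=np.zeros((384,512),np.uint8);m[155:194,232:340]=((hsv[...,1]<60)&(hsv[...,2]>110))[155:194,232:340]
m=cv2.morphologyEx(m,cv2.MORPH_CLOSE,np.ones((5,5)))
print([c.round(1).tolist() for c,_ in blobs(m,40)]); s=arm.sense();print(s["t"],s["dq"].round(3))
arm.sign_off()
E
```

```text
lid [0.511 0.262 0.126]
[[244.5, 169.0], [299.0, 177.1], [327.0, 181.4]]
24.375 [-0.001  0.002 -0.002 -0.004 -0.001  0.001 -0.   ]
the job is handed in; nothing more can be done
```

The loaded tin is standing upright on the tray floor and the job is handed in at 24.4 s on the robot clock. No verdict came back.

- **Finding the tin:** I weighed the tins in the rack from the robot's right, at -142, -47 and +48 mm. The first two read about 2.3 N, so they are empty. The third read about 5.2 N in the pocket and about 6 N lifted free. I didn't weigh the fourth.
- **Placing:** the tin touched down with about 11 N of push, well under the 90 N limit. Its lid now measures (0.511, 0.262), within 4 mm of the tray centre at about (0.51, 0.265). It looks upright in the wrist picture, but I didn't measure its tilt.
- **The other tins and the paint things:** the three empty tins' image positions are within 0.6 px (about 2 mm) of the start. The bottles, cups and pots in view looked unmoved, though I didn't measure them. The gripper is clear of everything and the arm is at rest.
- **Where measurements disagreed:** lid positions from the fixed cameras were about 10 mm off because the masks caught the tins' back faces, so I used the wrist camera instead. Two wrist casts of the first lid still differed by 7 mm, which was within what the grip allowed.

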